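# Clear the kettle off the draining stand and hold the strainer basket above it

## Task

Lift the kettle off the draining stand by its handle, set it down gently and upright in the middle of the round pot mat, and let go of it. Then take the wire strainer basket by its handle, carry it over the plate rack, and hold it level over the draining stand so that it can drip: centred, lined up with the stand's long side, its floor about 2 cm above the bars and never touching the stand. Finish while holding it there, still; do not touch the plate rack, and leave the bowl, bottle and mug where they are.

Things in the scene. Friction and masses are not known exactly. Their poses are not given: they have to be found in the camera images.
- kettle: Stainless kettle, about 0.5 kg: round body 126 mm across at most (foot 120 mm across), 90 mm high plus a small black lid knob up to 106 mm, and a fixed arched handle. Origin: centre of its underside; z up. The spout points along +x, its end 98 mm out from the axis. The handle arches over the lid in the x-z plane. It starts standing on the draining stand's bars.
- kettle_grip (a point): Centre of the kettle's black handle grip, 148 mm above its underside, on its axis. The grip is a bar 70 mm long along the kettle's x, 16 mm wide (y) and 16 mm high; free space of 34 mm under it to the lid knob.
- stand: Fixed draining stand of stainless bars, 150 mm (x) by 200 mm (y, its long side), 50 mm high, with a shallow grey drip tray beneath. Origin: centre of its footprint on the counter; z up.
- stand_top (a point): Centre of the draining stand at the top of its bars, 50 mm above the counter; axes as the stand's.
- mat: Fixed round black rubber pot mat, 150 mm across, 4 mm thick, on the counter on the robot's side of the stand. Origin: centre of its underside (on the counter).
- basket: Stainless wire strainer basket, about 0.35 kg, rectangular: 100 mm (x) by 150 mm (y, its long side), 60 mm deep, flat floor, with a fixed arched handle in its y-z plane. Origin: centre of its underside; z up. It starts standing on the counter on the other side of the plate rack from the stand.
- basket_grip (a point): Centre of the basket's black handle grip, 118 mm above its underside, on its axis. The grip is a bar 70 mm long along the basket's y, 16 mm wide (x) and 16 mm high; it is free to the basket's floor below.
- rack: Fixed wire plate rack with six white plates standing in it: 240 mm (x) by 96 mm (y) at the rack, plates 112 mm wide (y), top of the plates 128 mm above the counter. It stands between stand and basket. Origin: centre of its footprint on the counter; x along the row.
- bowl: Bystander: dark wooden bowl, 110 mm across, 60 mm high. Origin: centre of its underside.
- bottle: Bystander: green detergent bottle with white cap, 56 mm across, 170 mm high. Origin: centre of its underside.
- mug: Bystander: white mug, 76 mm across, 85 mm high, handle at its +y. Origin: centre of its underside.
Not all that is in view belongs to the job. Of the things like the mat, leave any that is blue or turquoise; of the rest the smaller one is meant.

How it is judged (in metres and radians):
On the way, in this order (a step that is already met when the one before it is completed fails the run):
1. the kettle stands upright and still in the middle of the mat, let go (horizontal distance between kettle and mat below 0.025 m and height (world z) of kettle below 0.01 m and angle between kettle's own z axis and vertical below 0.08 rad and linear speed of kettle below 0.03 m/s and contact force between kettle and the fingers below 0.1 N), for 0.2 s.
2. the basket is carried over the plate rack (x of basket in the frame of rack between -0.14 and 0.14 m and y of basket in the frame of rack between -0.06 and 0.06 m and height (world z) of basket above 0.125 m), for 0.04 s.
At the end, for the whole second after the job is handed in: The fingers hold the basket still, within 15 mm of the stand's centre, floor 8 to 35 mm above its bars, level and parallel to its long side within 0.12 rad, touching neither stand, kettle nor rack. The kettle stands upright and still on the mat, within 25 mm of its centre (horizontal distance between basket and stand_top below 0.015 m and z of basket in the frame of stand_top between 0.008 and 0.035 m and angle between the y axis of basket and the y axis of stand, either way round below 0.12 rad and angle between basket's own z axis and vertical below 0.12 rad and linear speed of each of basket, kettle below 0.02 m/s and contact force between basket and the fingers above 2 N and contact force between basket and stand below 0.1 N and contact force between basket and kettle below 0.1 N and contact force between basket and rack below 0.1 N and horizontal distance between kettle and mat below 0.025 m and height (world z) of kettle below 0.01 m and angle between kettle's own z axis and vertical below 0.08 rad); the arm keeps its last pose, push and grip.
It fails at once if the kettle is tipped by more than 0.5 rad (angle between kettle's own z axis and vertical above 0.5 rad).
It fails at once if the kettle is dropped (it falls faster than 0.4 m/s, out of the fingers) (linear speed of kettle above 0.4 m/s and contact force between kettle and the fingers below 0.05 N).
It fails at once if the basket touches the stand (contact force between basket and stand above 0.5 N).
It fails at once if the plate rack is touched (over 1 N) (contact force between rack and anything else above 1 N).
It fails at once if the bowl, bottle or mug is moved by more than 2 cm (distance of any of bowl, bottle, mug from where it was at the start of the episode above 0.02 m).
It also fails if it takes over 64 s, if anything falls off the work surface, if the arm or the gripper's body presses on something with over 40 N, if the wrist force passes 120 N, or if a joint passes its speed limit or range.

## Robot

A 6-joint arm with a two-finger parallel gripper is mounted at the origin on the work surface. World frame = base frame: x ahead of the robot, y to its left, z up, the work surface at z = 0. Lengths are in mm, angles in rad, forces in N, time in s.
With the tool pointing down it reaches from about 350 to 875 mm from the base axis. Payload 4.2 kg.
Tool frame: the origin (TCP) lies at the very end of the fingers, on their centre line; the grasp point (between the pads) lies 19 mm behind it; z points along the fingers, y is the line along which they close (so a half turn about z gives the same grasp; the last joint's range is limited). The gripper opens to 85 mm and grips with 20 to 120 N. Pads are 22 mm wide; open, the fingers measure 114 mm over their backs; the gripper's body (76 mm by 85 mm) begins 54 mm behind the grasp point. The pads swing forward as they close: fully open they stand 13 mm farther back than shut.
Start: joints at [-0.843, 0.385, 0.008, 0, -1.194, -0.259], TCP at [282.396, -557.541, 231.312] pointing down, gripper open.
Joint ranges: [-3.14, 3.14], [-1.21, 2.06], [-1.07, 1.41], [-3.16, 2.05], [-2.99, -0.16], [-3.1, 3.1]. Speed limits (rad/s): [2.79, 2.79, 3.14, 3.14, 3.14, 3.14].

## Interface

Orientations are given as a unit quaternion [x, y, z, w].
In Python, from bench import read_state, get_image, get_calibration, job_done gives the robot as it stands.
- The arm moves only by the shell command python3 -m creep 'ROWS'. ROWS is a JSON object of lists of equal length, an entry for each row: "translation": the shift along the world's x, y, z in cm, a list of three; "delta_rot": the turn, a rotation vector about the world's x, y, z in degrees, a list of three; "hand": the finger opening in cm, from 0 to 8.54. A call has 1 to 8 rows; each row is the pose to reach, as a shift and turn from the pose commanded when the call began; what a row does not reach only later rows make up. A row lasts 1/8 s, in which the tool goes at most 62.5 mm and 10.7 degrees, less where a joint would pass 70% of its speed; a pose out of reach is approached as far as the arm can. A call with a gripper value outside its range is refused whole. The fingers move at their own pace and stop on an object; the grip force is fixed at half the most. Time passes only in rows, so rows that repeat a pose let the fingers close. It gives the time, the measured TCP pose, the force, the opening and the grip force at its end, in the units of the state.
- read_state(): the state, without advancing time (a new reading comes with each control period).
- get_image(name): name is "scene" or "top"; returns (picture, depth): 420x560x3 uint8, red, green, blue; 420x560 float32, mm along the optical axis (not along the pixel's ray), 0 where there is no reading.
- get_calibration(name): a dict with "intrinsics" (3x3 intrinsics, pixels), "xyz" and "attitude" of the camera in the world. Camera axes: x right, y down, z forward; pixel columns grow to the right and rows downward; lengths in mm; the calibration is good to about 2 mm. A picture is of the moment at which its call begins. get_calibration takes no time and is no camera call.
- job_done(): hands the job in; it is judged then, once.
The state is a dict: "clock": time; "joints": joint angles; "joint_vel": joint speeds; "joint_efforts": joint torques, N m; "position": TCP position; "ee_rot": TCP orientation; "contact_force": force on the tool from outside, world axes, zero at the start; "wrist_torque": the same for the moment, N m; "gripper_width": finger opening in mm; "grasp_force": force on a finger pad.
Only numpy, scipy, OpenCV 4.12 (cv2) and the standard library are available. Lean on these libraries where they do the work, as an engineer would, in place of code of your own. Each camera call takes 0.05 s, during which the arm holds its last target. There are 200 camera calls.

## Working session

There is one attempt and no reset: what is moved stays moved. The work goes in short steps, Python scripts to look and compute and a shell command to move; the robot and the scene stay as the last step left them, time stands still between calls to the robot, and variables do not carry over. Pictures are saved under pics/ and viewed, at most 10 in all, crops included, and the job is handed in when it is done.

```bash
mkdir -p pics; python3 - <<'E'
from bench import *
import cv2,numpy as np
print(read_state())
for n in("scene","top"):
    p,d=get_image(n); np.savez(f"pics/{n}0.npz",p=p,d=d); cv2.imwrite(f"pics/{n}0.png",p[:,:,::-1]); print(n,get_calibration(n))
E
```

```text
{'clock': 0.0, 'joints': array([-8.43385589e-01,  3.85533078e-01,  6.60991691e-03, -4.96692659e-04,
       -1.19396578e+00, -2.58621869e-01]), 'joint_vel': array([-1.02709149e-03,  3.32430694e-05, -1.88212973e-03,  1.04475746e-04,
       -8.08236128e-04,  5.11370511e-05]), 'joint_efforts': array([ 7.57969747e-05, -3.92287123e+01,  1.88408875e+01,  4.18623269e+00,
       -4.57363960e-03, -4.93199508e-06]), 'position': array([ 282.14414805, -557.03778018,  230.22985463]), 'ee_rot': array([-2.32164766e-01,  9.72675883e-01,  1.03094778e-03, -2.91865170e-04]), 'contact_force': array([ 0.69749068, -0.36718734,  0.16474801]), 'wrist_torque': array([-0.02733461, -0.02606295,  0.05474405]), 'grasp_force': 0.0, 'gripper_width': 85.19015541219235}
scene {'intrinsics': array([[477.65916476,   0.        , 276.82255105],
       [  0.        , 477.65916476, 212.86202817],
       [  0.        ,   0.        ,   1.        ]]), 'xyz': array([1050.00360661, -159.66266334,  959.85989131]), 'attitude': array([ 0.7982524 ,  0.51123334, -0.17888696, -0.26350149])}
top {'intrinsics': array([[498.16342272,   0.        , 279.64563953],
       [  0.        , 498.16342272, 218.92695917],
       [  0.        ,   0.        ,   1.        ]]), 'xyz': array([ 305.50459186,   62.76183082, 1343.58927338]), 'attitude': array([-0.70333834,  0.70773972, -0.04423093,  0.04963162])}
```

View pics/top0.png

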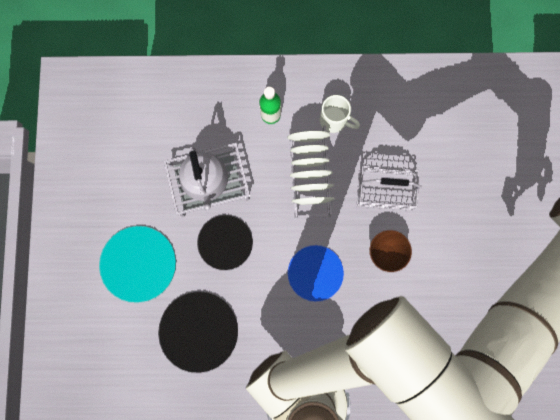

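View pics/scene0.png

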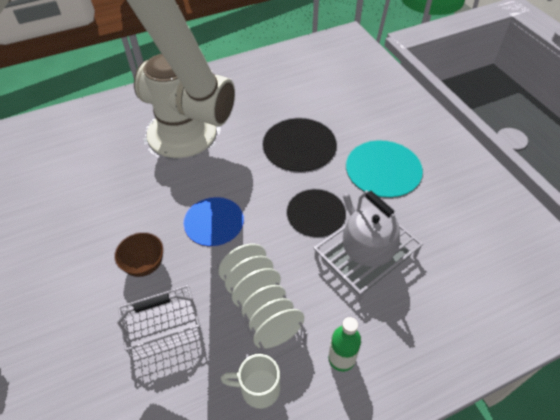

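The top view shows the kettle grip at about (196,165) and the stand around (208,177). The mat is the small black disc at (225,242), and the basket grip is at (395,182). The rack is at (311,170), the bowl at (390,250), the bottle at (269,105) and the mug at (336,113). The turquoise, blue and large black discs are decoys.

```bash
cat > h.py <<'E'
import numpy as np,cv2
from bench import *
from scipy.spatial.transform import Rotation as R
def cloud(n,d):
    c=get_calibration(n);K=c["intrinsics"];v,u=np.indices(d.shape)
    p=np.stack([(u-K[0,2])/K[0,0]*d,(v-K[1,2])/K[1,1]*d,d],-1)
    return p@R.from_quat(c["attitude"]).as_matrix().T+c["xyz"]
def onplane(n,uv,z):
    c=get_calibration(n);r=R.from_quat(c["attitude"]).as_matrix()@np.linalg.inv(c["intrinsics"])@np.r_[uv,1]
    return c["xyz"]+r*(z-c["xyz"][2])/r[2]
def rect(P):
    (c,s,a)=cv2.minAreaRect(P[:,:2].astype(np.float32)); return np.round(c,1),np.round(s,1),round(a,1)
def box(n,shape,u0,u1,v0,v1):
    v,u=np.indices(shape);return (u>=u0)&(u<=u1)&(v>=v0)&(v<=v1)
E
python3 - <<'E'
from h import *
D={n:np.load(f"pics/{n}0.npz") for n in("top","scene")}
def ax(P):
    q=P[:,:2]-P[:,:2].mean(0);w,v=np.linalg.eigh(q.T@q);return round(np.degrees(np.arctan2(v[1,1],v[0,1]))%180,1)
def rep(name,n,m,C):
    k,l,s,_=cv2.connectedComponentsWithStats(m.astype(np.uint8));
    i=1+np.argmax(s[1:,4]); P=C[l==i]; vv,uu=np.nonzero(l==i)
    r=rect(P); print(name,n,"n",len(P),"mean",P.mean(0).round(1),"zmed",np.median(P[:,2]).round(1),"rect",r,"ax",ax(P),"px",(uu.mean().round(1),vv.mean().round(1)))
    return uu.mean(),vv.mean()
B={"top":dict(kg=(180,215,145,190),bg=(375,415,172,192),mat=(193,258,210,275),st=(155,260,135,220),rack=(280,340,120,220),bowl=(365,415,225,275),bas=(350,425,140,215)),
"scene":dict(kg=(350,400,185,222),bg=(125,175,285,315),mat=(283,350,185,240),st=(305,430,200,300),rack=(210,310,235,350),bowl=(110,170,230,280),bas=(110,210,280,380))}
for n in D:
    p=D[n]["p"].astype(int);d=D[n]["d"];C=cloud(n,d);z=C[...,2];dark=p.max(2)<70
    b=lambda k:box(n,d.shape,*B[n][k])
    uv=rep("kgrip",n,b("kg")&dark&(z>170),C);print("  ray@198",onplane(n,uv,200).round(1))
    uv=rep("bgrip",n,b("bg")&dark&(z>95),C);print("  ray@118",onplane(n,uv,120).round(1))
    uv=rep("mat",n,b("mat")&dark&(z<25),C);print("  ray@4",onplane(n,uv,4).round(1))
    for k,lo,hi in(("st",40,56),("rack",90,140),("bas",45,75)):
        m=b(k)&(z>lo)&(z<hi); P=C[m]; print(k,n,len(P),rect(P),"z95",np.percentile(P[:,2],[5,50,95]).round(1))
    cnt=C[box(n,d.shape,430,460,350,400)] if 0 else None
E
```

```text
kgrip top n 184 mean [587.1 268.  207.1] zmed 207.2 rect (array([587.1, 268.7]), array([69.1, 15.1]), 12.9) ax 12.5 px (np.float64(195.1), np.float64(164.6))
  ray@198 [588.8 269.3 200. ]
bgrip top n 152 mean [ 560.4 -214.5  125.9] zmed 126.0 rect (array([ 560.9, -214.7]), array([65.5, 13.3]), 85.6) ax 84.6 px (np.float64(394.5), np.float64(181.4))
  ray@118 [ 561.6 -215.8  120. ]
mat top n 2303 mean [422.9 221.    5.6] zmed 5.6 rect (array([423.5, 220.7]), array([144.5, 145.8]), 53.4) ax 175.0 px (np.float64(224.7), np.float64(241.9))
  ray@4 [422.9 221.2   4. ]
st top 903 (array([589.7, 266.3]), array([152.4, 200.3]), 14.2) z95 [46.3 50.9 55. ]
rack top 1082 (array([604.4,  -9.5]), array([182.8, 104.1]), 2.5) z95 [ 92.3 109.5 127.3]
bas top 347 (array([ 562.4, -214.9]), array([151.5, 101.2]), 85.5) z95 [46.3 60.3 65.4]
kgrip scene n 241 mean [593.2 257.8 210.3] zmed 205.2 rect (array([819.4,  68.9]), array([ 58.1, 646.8]), 50.4) ax 140.6 px (np.float64(379.2), np.float64(203.6))
  ray@198 [587.2 263.6 200. ]
bgrip scene n 248 mean [ 564.8 -220.8  124. ] zmed 125.1 rect (array([ 563.8, -219.5]), array([66.7, 12.8]), 83.9) ax 84.2 px (np.float64(150.9), np.float64(303.6))
  ray@118 [ 562.5 -221.2  120. ]
mat scene n 2105 mean [425.5 214.2   4.2] zmed 4.3 rect (array([423. , 216.2]), array([140.9, 145.8]), 64.8) ax 150.8 px (np.float64(315.8), np.float64(212.8))
  ray@4 [425.9 214.    4. ]
st scene 1099 (array([586.7, 261.2]), array([152.1, 203.7]), 14.1) z95 [44.9 49.5 52.8]
rack scene 2163 (array([604.6, -14.4]), array([180.8, 104.3]), 3.0) z95 [ 91.4 105.6 125.5]
bas scene 541 (array([ 560.1, -220.4]), array([152.5, 103.6]), 84.5) z95 [48.5 60.2 63.5]
```

The two views agree to about 5 mm, and the sizes match the given ones, so I average them:

| Item | Position (mm) | Direction |
|---|---|---|
| Kettle grip | (588, 266, 198) | axis at 12.5° |
| Stand | (588, 264) | x axis at 14.1° |
| Mat | (424, 217) | – |
| Basket grip | (561, -218, 118) | y axis at 84.5° |
| Rack | (604, -12) | – |

Next I move above the kettle.

```bash
python3 -m creep '{"translation":[[1,2,3],[3,6,6],[6,12,7],[8,17,7],[10,23,7],[12,29,7],[14,35,7],[15.3,41.2,7]],"delta_rot":[[0,0,0],[0,0,-2],[0,0,-4],[0,0,-6],[0,0,-8],[0,0,-10],[0,0,-12],[0,0,-14.3]],"hand":[8.5,8.5,8.5,8.5,8.5,8.5,8.5,8.5]}'
python3 -m creep '{"translation":[[2,5,0],[4,10.5,0],[6,16,0],[8,22,0],[10,28,0],[12.5,34,0],[14.5,39,0],[15.3,41.2,0]],"delta_rot":[[0,0,0],[0,0,0],[0,0,0],[0,0,0],[0,0,0],[0,0,0],[0,0,0],[0,0,0]],"hand":[8.5,8.5,8.5,8.5,8.5,8.5,8.5,8.5]}'
python3 - <<'E'
from h import *
s=read_state();print(s["joints"].round(3),s["position"].round(1),R.from_quat(s["ee_rot"]).as_matrix()[:,1].round(3))
for n in("top","scene"):
    p,d=get_image(n); np.savez(f"pics/{n}1.npz",p=p,d=d); cv2.imwrite(f"pics/{n}1.png",p[:,:,::-1])
a=cv2.imread("pics/scene1.png")[60:360,230:530];b=cv2.imread("pics/top1.png")[60:360,80:380]
cv2.imwrite("pics/both1.png",np.hstack([a,b]))
E
```

```text
clock: 1.1
position: [435.0, -146.5, 301.0]
ee_rot: [-0.109, 0.994, 0.0, -0.0]
contact_force: [1.1, -0.1, -0.4]
gripper_width: 85.3
grasp_force: 0.0
clock: 2.1
position: [588.0, 266.4, 299.3]
ee_rot: [-0.11, 0.994, -0.0, -0.001]
contact_force: [0.4, 0.3, 0.9]
gripper_width: 84.9
grasp_force: 0.0
[ 6.750e-01  3.870e-01  1.810e-01 -1.000e-03 -1.367e+00 -2.025e+00] [588.  266.4 299.3] [-0.22   0.976 -0.001]
```

View pics/both1.png

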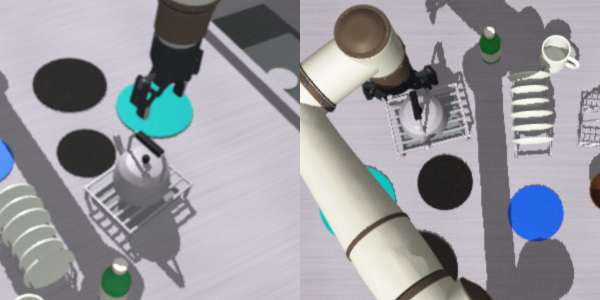

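The gripper is over the kettle. In the left crop the fingers straddle in front of the grip at (150,150); in the right crop the tool is at (400,85) and the grip at (418,105), apart because of parallax. I'll check the finger centre against the grip by depth before descending.

```bash
python3 - <<'E'
from h import *
for n,bx in(("top",(140,220,100,200)),("scene",(340,430,80,190))):
    D=np.load(f"pics/{n}1.npz");p=D["p"].astype(int);C=cloud(n,D["d"]);z=C[...,2]
    m=box(n,z.shape,*bx)&(p.max(2)<90)&(z>296)&(z<345)&(abs(C[...,0]-588)<90)&(abs(C[...,1]-266)<90);P=C[m];print(n,len(P),rect(P) if len(P)else 0,P[:,2].min() if len(P) else 0)
E
```

```text
top 38 (array([581.6, 266.4]), array([ 11., 110.]), 10.9) 313.4642142828427
scene 185 (array([590.9, 261.2]), array([ 24. , 104.2]), 17.2) 313.9667972762318
```

```bash
python3 -m creep '{"translation":[[0,0.15,-2],[0,0.15,-5],[0,0.15,-8],[0,0.15,-10],[0,0.15,-11],[0,0.15,-12],[0,0.15,-12.2],[0,0.15,-12.2]],"delta_rot":[[0,0,0],[0,0,0],[0,0,0],[0,0,0],[0,0,0],[0,0,0],[0,0,0],[0,0,0]],"hand":[8.5,8.5,8.5,8.5,8.5,8.5,8.5,8.5]}'
python3 -m creep '{"translation":[[0,0,0],[0,0,0],[0,0,0],[0,0,0],[0,0,0],[0,0,0],[0,0,0],[0,0,0]],"delta_rot":[[0,0,0],[0,0,0],[0,0,0],[0,0,0],[0,0,0],[0,0,0],[0,0,0],[0,0,0]],"hand":[6,4.5,3.5,2.5,1.5,0.8,0.8,0.8]}'
```

```text
clock: 3.2
position: [588.0, 265.0, 179.9]
ee_rot: [-0.109, 0.994, 0.0, 0.0]
contact_force: [-0.1, -0.0, -0.7]
gripper_width: 84.9
grasp_force: 0.0
clock: 4.2
position: [587.8, 265.4, 179.5]
ee_rot: [-0.109, 0.994, 0.0, 0.0]
contact_force: [-0.8, 3.0, 1.6]
gripper_width: 14.9
grasp_force: 60.1
```

```bash
python3 -m creep '{"translation":[[0,0,0.5],[0,0,1.5],[0,0,3],[0,0,4.5],[0,0,5.5],[0,0,6],[0,0,6],[0,0,6]],"delta_rot":[[0,0,0],[0,0,0],[0,0,0],[0,0,0],[0,0,0],[0,0,0],[0,0,0],[0,0,0]],"hand":[0.8,0.8,0.8,0.8,0.8,0.8,0.8,0.8]}'
python3 -m creep '{"translation":[[-0.8,-0.2,0],[-3,-0.9,0],[-6,-1.8,0],[-9,-2.7,0],[-12,-3.5,0],[-14.5,-4.3,0],[-16,-4.7,0],[-16.3,-4.8,0]],"delta_rot":[[0,0,0],[0,0,0],[0,0,0],[0,0,0],[0,0,0],[0,0,0],[0,0,0],[0,0,0]],"hand":[0.8,0.8,0.8,0.8,0.8,0.8,0.8,0.8]}'
python3 -m creep '{"translation":[[0,0,-1],[0,0,-3],[0,0,-5],[0,0,-7],[0,0,-8.5],[0,0,-9.3],[0,0,-9.6],[0,0,-9.6]],"delta_rot":[[0,0,0],[0,0,0],[0,0,0],[0,0,0],[0,0,0],[0,0,0],[0,0,0],[0,0,0]],"hand":[0.8,0.8,0.8,0.8,0.8,0.8,0.8,0.8]}'
python3 - <<'E'
from h import *
for n in("top","scene"):
    p,d=get_image(n); np.savez(f"pics/{n}2.npz",p=p,d=d); cv2.imwrite(f"pics/{n}2.png",p[:,:,::-1])
a=cv2.imread("pics/scene2.png")[60:360,200:500];b=cv2.imread("pics/top2.png")[110:410,80:380]
cv2.imwrite("pics/both2.png",np.hstack([a,b]))
E
```

```text
clock: 5.2
position: [587.4, 264.8, 238.6]
ee_rot: [-0.109, 0.994, -0.0, -0.001]
contact_force: [0.2, 0.5, -6.7]
gripper_width: 15.2
grasp_force: 59.1
clock: 6.2
position: [424.2, 216.8, 239.7]
ee_rot: [-0.11, 0.994, 0.0, 0.0]
contact_force: [0.4, 0.1, -6.6]
gripper_width: 14.9
grasp_force: 59.1
clock: 7.2
position: [425.1, 217.2, 143.4]
ee_rot: [-0.109, 0.994, 0.0, 0.0]
contact_force: [-0.1, 0.3, -6.0]
gripper_width: 15.1
grasp_force: 59.0
```

View pics/both2.png

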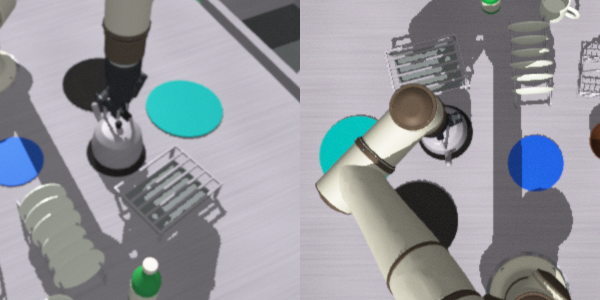

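The kettle hangs about 1 cm above the small black mat, centred on it at left (117,148) and right (446,130). The stand is now empty at right (428,65). I lower until contact and remeasure the stand.

```bash
python3 -m creep '{"translation":[[0,0,-0.2],[0,0,-0.4],[0,0,-0.6],[0,0,-0.8],[0,0,-0.9],[0,0,-1.0],[0,0,-1.0],[0,0,-1.0]],"delta_rot":[[0,0,0],[0,0,0],[0,0,0],[0,0,0],[0,0,0],[0,0,0],[0,0,0],[0,0,0]],"hand":[0.8,0.8,0.8,0.8,0.8,0.8,0.8,0.8]}'
python3 - <<'E'
from h import *
for n,bx in(("top",(155,260,135,220)),("scene",(305,430,200,300))):
    C=cloud(n,np.load(f"pics/{n}2.npz")["d"]);z=C[...,2]
    P=C[box(n,z.shape,*bx)&(z>42)&(z<58)&(C[...,0]>500)];print(n,len(P),rect(P),np.median(P[:,2]))
E
```

```text
clock: 8.3
position: [424.9, 217.1, 133.4]
ee_rot: [-0.109, 0.994, 0.0, 0.0]
contact_force: [0.3, -0.5, -5.6]
gripper_width: 15.2
grasp_force: 59.1
top 1273 (array([590.2, 266.6]), array([152.3, 200.7]), 14.0) 51.28518769385528
scene 1943 (array([587. , 260.9]), array([152.2, 203. ]), 14.2) 49.38252201931027
```

Not yet in contact (still -5.6 N); lower in millimetres.

```bash
python3 -m creep '{"translation":[[0,0,-0.05],[0,0,-0.1],[0,0,-0.15],[0,0,-0.15]],"delta_rot":[[0,0,0],[0,0,0],[0,0,0],[0,0,0]],"hand":[0.8,0.8,0.8,0.8]}'
python3 -m creep '{"translation":[[0,0,-0.05],[0,0,-0.1],[0,0,-0.15],[0,0,-0.15]],"delta_rot":[[0,0,0],[0,0,0],[0,0,0],[0,0,0]],"hand":[0.8,0.8,0.8,0.8]}'
```

```text
clock: 8.8
position: [425.2, 217.5, 133.3]
ee_rot: [-0.11, 0.994, 0.0, 0.001]
contact_force: [-3.8, 1.3, 5.9]
gripper_width: 15.1
grasp_force: 60.8
clock: 9.3
position: [425.3, 217.6, 133.2]
ee_rot: [-0.11, 0.994, 0.0, 0.001]
contact_force: [-7.8, 0.9, 15.2]
gripper_width: 15.0
grasp_force: 62.0
```

```bash
python3 -m creep '{"translation":[[0,0,0.1],[0,0,0.2],[0,0,0.2],[0,0,0.2]],"delta_rot":[[0,0,0],[0,0,0],[0,0,0],[0,0,0]],"hand":[0.8,0.8,0.8,0.8]}'
python3 -m creep '{"translation":[[0,0,0],[0,0,0],[0,0,0],[0,0,0],[0,0,0],[0,0,0],[0,0,0],[0,0,0]],"delta_rot":[[0,0,0],[0,0,0],[0,0,0],[0,0,0],[0,0,0],[0,0,0],[0,0,0],[0,0,0]],"hand":[1.6,2,3,4,5,6,6,6]}'
python3 -m creep '{"translation":[[0,0,0.5],[0,0,2],[0,0,4],[0,0,7],[0,0,10],[0,0,13],[0,0,16],[0,0,18]],"delta_rot":[[0,0,0],[0,0,0],[0,0,0],[0,0,0],[0,0,0],[0,0,0],[0,0,0],[0,0,0]],"hand":[6,6,6,6,6,7,8,8.5]}'
python3 - <<'E'
from h import *
s=read_state();print(s["joints"].round(2),s["position"].round(1))
for n in("top","scene"):
    p,d=get_image(n); np.savez(f"pics/{n}3.npz",p=p,d=d); cv2.imwrite(f"pics/{n}3.png",p[:,:,::-1])
a=cv2.imread("pics/scene3.png")[60:360,200:500];b=cv2.imread("pics/top3.png")[110:410,80:380]
cv2.imwrite("pics/both3.png",np.hstack([a,b]))
for n,bx,mx in(("scene",(250,390,120,290),(283,350,170,240)),):
    D=np.load(f"pics/{n}3.npz");p=D["p"].astype(int);C=cloud(n,D["d"]);z=C[...,2]
    m=box(n,z.shape,*bx)&(p.max(2)<70)&(z>130)&(z<165)&(abs(C[...,0]-424)<80)&(abs(C[...,1]-217)<80);P=C[m];print("grip",len(P),P.mean(0),rect(P))
    q=box(n,z.shape,*bx)&(p.max(2)<70)&(z<12)&(abs(C[...,0]-424)<85)&(abs(C[...,1]-217)<85);Q=C[q];print("mat",Q.min(0),Q.max(0))
E
```

```text
clock: 9.8
position: [425.2, 217.5, 133.2]
ee_rot: [-0.11, 0.994, 0.0, 0.001]
contact_force: [-5.0, 1.1, 7.2]
gripper_width: 15.2
grasp_force: 60.9
clock: 10.8
position: [424.8, 217.0, 132.3]
ee_rot: [-0.109, 0.994, 0.0, 0.0]
contact_force: [0.7, -0.4, -0.8]
gripper_width: 59.9
grasp_force: 0.0
clock: 11.8
position: [424.9, 217.1, 314.4]
ee_rot: [-0.109, 0.994, 0.001, 0.001]
contact_force: [-0.7, 0.5, 0.1]
gripper_width: 84.8
grasp_force: 0.0
[ 0.81  0.07 -0.19  0.   -1.3  -2.17] [424.9 217.1 314.4]
grip 181 [425.71078421 212.6644544  158.01070683] (array([423.2, 212.9]), array([71.3, 16.5]), 8.2)
mat [369.57832549 142.18836773  -4.95305758] [495.98988758 285.00610368   8.52075114]
```

View pics/both3.png

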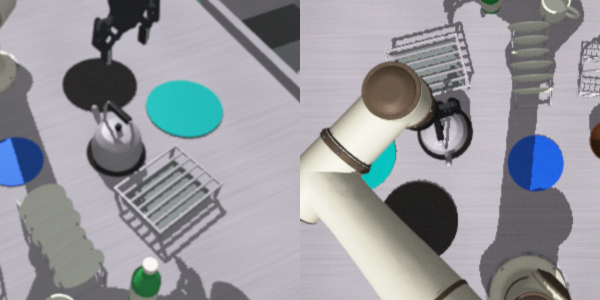

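The kettle stands upright and released: grip at (425.7,212.7) against the mat at (425.9,214) in the same view. Next, the basket.

```bash
python3 -m creep '{"translation":[[0.5,-1.5,0],[1.3,-4,0],[2.2,-7,0],[3.1,-10,0],[4,-13,0],[5,-16,0],[5.9,-19,0],[6.85,-21.7,0]],"delta_rot":[[0,0,3],[0,0,8],[0,0,13],[0,0,18],[0,0,23],[0,0,28],[0,0,32],[0,0,36]],"hand":[8.5,8.5,8.5,8.5,8.5,8.5,8.5,8.5]}'
python3 -m creep '{"translation":[[0.9,-3,0],[1.8,-6,0],[2.7,-9,0],[3.7,-12,0],[4.7,-15,0],[5.7,-18,0],[6.5,-20.7,0],[6.8,-21.6,0]],"delta_rot":[[0,0,4],[0,0,9],[0,0,14],[0,0,19],[0,0,24],[0,0,29],[0,0,34],[0,0,36]],"hand":[8.5,8.5,8.5,8.5,8.5,8.5,8.5,8.5]}'
python3 - <<'E'
from h import *
s=read_state();print(s["joints"].round(2),s["position"].round(1),R.from_quat(s["ee_rot"]).as_matrix()[:,1].round(3))
for n in("top","scene"):
    p,d=get_image(n); np.savez(f"pics/{n}4.npz",p=p,d=d); cv2.imwrite(f"pics/{n}4.png",p[:,:,::-1])
    p=p.astype(int);C=cloud(n,d);z=C[...,2];X,Y=C[...,0],C[...,1]
    m=(p.max(2)<90)&(z>280)&(z<360)&(abs(X-561)<90)&(abs(Y+217)<60);print(n,m.sum(),rect(C[m]))
    m=(p.max(2)<90)&(z>100)&(z<140)&(abs(X-561)<60)&(abs(Y+217)<60);print(n,m.sum(),rect(C[m]) if m.sum() else 0)
E
```

```text
clock: 12.9
position: [492.9, -1.1, 311.2]
ee_rot: [-0.412, 0.911, 0.0, -0.001]
contact_force: [0.3, 0.7, 0.1]
gripper_width: 85.4
grasp_force: 0.0
clock: 13.9
position: [561.0, -217.3, 310.4]
ee_rot: [-0.673, 0.74, 0.001, -0.001]
contact_force: [0.4, 0.2, -0.1]
gripper_width: 84.8
grasp_force: 0.0
[-0.1   0.3   0.09 -0.   -1.36  0.01] [ 561.  -217.3  310.4] [-0.995  0.095  0.003]
top 17 (array([ 512.4, -201. ]), array([13.4,  3.4]), 24.1)
top 144 (array([ 560.5, -220.8]), array([56.4, 14.7]), 84.8)
scene 86 (array([ 566.6, -212.6]), array([ 19.4, 102.7]), 76.0)
scene 313 (array([ 562.3, -219.9]), array([67.6, 14.9]), 84.7)
```

```bash
python3 -m creep '{"translation":[[0,0,-3],[0,0,-7],[0,0,-11],[0,0,-15],[0,0,-18],[0,0,-20],[0,0,-21.1],[0,0,-21.1]],"delta_rot":[[0,0,0],[0,0,0],[0,0,0],[0,0,0],[0,0,0],[0,0,0],[0,0,0],[0,0,0]],"hand":[8.5,8.5,8.5,8.5,8.5,8.5,8.5,8.5]}'
python3 -m creep '{"translation":[[0,0,0],[0,0,0],[0,0,0],[0,0,0],[0,0,0],[0,0,0],[0,0,0],[0,0,0]],"delta_rot":[[0,0,0],[0,0,0],[0,0,0],[0,0,0],[0,0,0],[0,0,0],[0,0,0],[0,0,0]],"hand":[6,4.5,3.5,2.5,1.5,0.8,0.8,0.8]}'
python3 -m creep '{"translation":[[0,0,0.5],[0,0,1.5],[0,0,3],[0,0,5],[0,0,7],[0,0,9],[0,0,11],[0,0,12]],"delta_rot":[[0,0,0],[0,0,0],[0,0,0],[0,0,0],[0,0,0],[0,0,0],[0,0,0],[0,0,0]],"hand":[0.8,0.8,0.8,0.8,0.8,0.8,0.8,0.8]}'
python3 -m creep '{"translation":[[0,0,1],[0,0,3],[0,0,5],[0,0,6.5],[0,0,7.5],[0,0,8],[0,0,8],[0,0,8]],"delta_rot":[[0,0,0],[0,0,0],[0,0,0],[0,0,0],[0,0,0],[0,0,0],[0,0,0],[0,0,0]],"hand":[0.8,0.8,0.8,0.8,0.8,0.8,0.8,0.8]}'
python3 - <<'E'
from h import *
for n in("top","scene"):
    p,d=get_image(n); np.savez(f"pics/{n}5.npz",p=p,d=d); cv2.imwrite(f"pics/{n}5.png",p[:,:,::-1])
a=cv2.imread("pics/scene5.png")[110:410,20:320];b=cv2.imread("pics/top5.png")[80:380,250:550]
cv2.imwrite("pics/both5.png",np.hstack([a,b]))
E
```

```text
clock: 15.0
position: [560.8, -215.7, 100.6]
ee_rot: [-0.673, 0.74, 0.001, -0.001]
contact_force: [-0.8, -0.1, -0.0]
gripper_width: 85.3
grasp_force: 0.0
clock: 16.0
position: [561.7, -216.1, 101.6]
ee_rot: [-0.673, 0.74, -0.0, 0.0]
contact_force: [1.9, -0.5, 0.6]
gripper_width: 14.9
grasp_force: 60.3
clock: 17.0
position: [561.6, -216.1, 223.4]
ee_rot: [-0.673, 0.74, -0.001, 0.001]
contact_force: [0.5, -0.2, -4.5]
gripper_width: 14.8
grasp_force: 59.7
clock: 18.0
position: [560.9, -215.9, 300.5]
ee_rot: [-0.673, 0.74, 0.001, -0.0]
contact_force: [0.0, -0.1, -4.1]
gripper_width: 15.0
grasp_force: 59.6
```

View pics/both5.png

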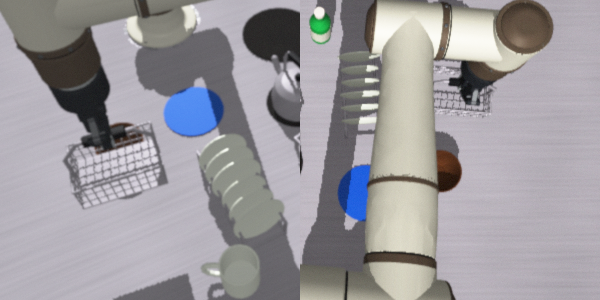

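The basket hangs level in the grip at left (113,165), well clear of the plates. I carry it over the rack with the floor at about 200 mm, turning +19.6°.

```bash
python3 -m creep '{"translation":[[0,0.7,0],[0.1,2,0],[0.2,4,0],[0.4,6.5,0],[0.5,9,0],[0.7,12,0],[0.9,15,0],[1,18,0]],"delta_rot":[[0,0,0],[0,0,0],[0,0,0],[0,0,0],[0,0,0],[0,0,0],[0,0,0],[0,0,0]],"hand":[0.8,0.8,0.8,0.8,0.8,0.8,0.8,0.8]}'
python3 -m creep '{"translation":[[0.2,3,0],[0.3,6,0],[0.5,9,0],[0.6,12,0],[0.7,14.5,0],[0.8,17,0],[0.9,18.5,0],[1,19,0]],"delta_rot":[[0,0,0],[0,0,0],[0,0,1],[0,0,3],[0,0,5],[0,0,7],[0,0,9],[0,0,10]],"hand":[0.8,0.8,0.8,0.8,0.8,0.8,0.8,0.8]}'
python3 -m creep '{"translation":[[0.1,1.5,0],[0.2,3,0],[0.4,5,0],[0.5,7,0],[0.6,9,0],[0.7,10.5,0],[0.75,11.1,0],[0.75,11.1,0]],"delta_rot":[[0,0,1.5],[0,0,3],[0,0,5],[0,0,7],[0,0,8.5],[0,0,9.6],[0,0,9.6],[0,0,9.6]],"hand":[0.8,0.8,0.8,0.8,0.8,0.8,0.8,0.8]}'
python3 - <<'E'
from h import *
s=read_state();print(s["joints"].round(2),s["position"].round(1),R.from_quat(s["ee_rot"]).as_matrix().round(3))
for n in("top","scene"):
    p,d=get_image(n); np.savez(f"pics/{n}6.npz",p=p,d=d); cv2.imwrite(f"pics/{n}6.png",p[:,:,::-1])
    C=cloud(n,d);z=C[...,2];X,Y=C[...,0],C[...,1];near=(abs(X-588)<130)&(abs(Y-264)<130)
    m=near&(z>252)&(z<272)&(p.max(2)>90);print("rim",n,m.sum(),rect(C[m]) if m.sum()>9 else 0)
    m=near&(z>190)&(z<250);P=C[m];print("z low",np.percentile(P[:,2],[1,5,20]) if len(P) else 0)
E
```

```text
clock: 19.1
position: [571.0, -33.7, 301.5]
ee_rot: [-0.673, 0.74, -0.0, 0.0]
contact_force: [0.1, 0.8, -3.4]
gripper_width: 15.2
grasp_force: 59.6
clock: 20.1
position: [580.9, 155.2, 301.3]
ee_rot: [0.736, -0.678, -0.0, 0.0]
contact_force: [0.7, 0.5, -3.9]
gripper_width: 15.1
grasp_force: 59.6
clock: 21.1
position: [588.7, 265.2, 301.1]
ee_rot: [0.789, -0.614, -0.0, 0.0]
contact_force: [0.3, 0.2, -3.6]
gripper_width: 14.9
grasp_force: 59.6
[ 0.67  0.39  0.18  0.   -1.37 -0.43] [588.7 265.2 301.1] [[ 0.245 -0.97  -0.   ]
 [-0.97  -0.245 -0.   ]
 [ 0.     0.    -1.   ]]
rim top 343 (array([589. , 265.5]), array([100.9, 152.2]), 14.9)
z low [199.4070257  200.85334474 202.71244225]
rim scene 487 (array([586.9, 260.4]), array([101.7, 153.1]), 14.7)
z low [199.56417285 200.59403929 201.88481826]
```

View pics/scene6.png

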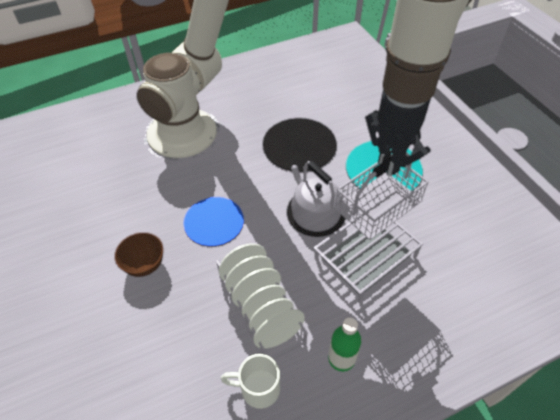

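The basket hangs over the stand, its rim at (385,185) and the stand bars at (368,250). Both views put it within about 1 mm and 0.7° of the stand, with the floor at about 200 mm. The kettle is upright on the mat at (317,205). I lower 128 mm.

```bash
python3 -m creep '{"translation":[[0,0,-0.7],[0,0,-2],[0,0.1,-3.5],[0,0.1,-5],[0,0.1,-6.5],[0,0.1,-8],[0,0.1,-9.3],[0,0.1,-10]],"delta_rot":[[0,0,-0.3],[0,0,-0.6],[0,0,-0.6],[0,0,-0.6],[0,0,-0.6],[0,0,-0.6],[0,0,-0.6],[0,0,-0.6]],"hand":[0.8,0.8,0.8,0.8,0.8,0.8,0.8,0.8]}'
python3 -m creep '{"translation":[[0,0,-0.5],[0,0,-1.2],[0,0,-1.8],[0,0,-2.3],[0,0,-2.7],[0,0,-2.8],[0,0,-2.8],[0,0,-2.8]],"delta_rot":[[0,0,0],[0,0,0],[0,0,0],[0,0,0],[0,0,0],[0,0,0],[0,0,0],[0,0,0]],"hand":[0.8,0.8,0.8,0.8,0.8,0.8,0.8,0.8]}'
python3 -m creep '{"translation":[[0,0,0],[0,0,0],[0,0,0],[0,0,0]],"delta_rot":[[0,0,0],[0,0,0],[0,0,0],[0,0,0]],"hand":[0.8,0.8,0.8,0.8]}'
python3 - <<'E'
from h import *
for n in("top","scene"):
    p,d=get_image(n); np.savez(f"pics/{n}7.npz",p=p,d=d); cv2.imwrite(f"pics/{n}7.png",p[:,:,::-1])
    C=cloud(n,d);z=C[...,2];X,Y=C[...,0],C[...,1];near=(abs(X-588)<120)&(abs(Y-264)<130)
    m=near&(z>124)&(z<140)&(p.max(2)>90);P=C[m];print("rim",n,m.sum(),rect(P),np.median(P[:,2]))
    A=np.c_[P[:,:2]-P[:,:2].mean(0),np.ones(len(P))];print("slope",np.linalg.lstsq(A,P[:,2],rcond=None)[0].round(3))
    m=near&(z>42)&(z<57);print("stand",rect(C[m]))
    pp=p.astype(int);m=(pp.max(2)<70)&(z>140)&(z<165)&(abs(X-424)<60)&(abs(Y-217)<60);print("kgrip",n,m.sum(),C[m].mean(0).round(1) if m.sum() else 0)
a=cv2.imread("pics/scene7.png")[100:320,240:480];cv2.imwrite("pics/c7.png",cv2.resize(a,None,fx=2.5,fy=2.5))
print(read_state()["joint_vel"].round(3))
E
```

```text
clock: 22.2
position: [588.5, 265.8, 200.1]
ee_rot: [0.786, -0.619, -0.0, 0.001]
contact_force: [0.3, 0.8, -4.6]
gripper_width: 14.8
grasp_force: 59.6
clock: 23.2
position: [588.9, 266.0, 173.6]
ee_rot: [0.786, -0.619, 0.0, -0.0]
contact_force: [-0.3, -0.4, -4.9]
gripper_width: 15.0
grasp_force: 59.6
clock: 23.7
position: [588.8, 266.0, 173.3]
ee_rot: [0.786, -0.619, -0.0, 0.0]
contact_force: [0.4, -0.8, -4.5]
gripper_width: 15.1
grasp_force: 59.6
rim top 251 (array([556.6, 258.1]), array([169.3, 151.6]), 13.8) 133.13779187294267
slope [2.00000e-03 0.00000e+00 1.33067e+02]
stand (array([559.2, 258.8]), array([213.3, 200.3]), 14.3)
kgrip top 162 [425.1 219.4 160.8]
rim scene 393 (array([551.4, 252.1]), array([174.6, 153.2]), 13.5) 131.18001547281608
slope [ 3.00000e-03 -3.00000e-03  1.31071e+02]
stand (array([558.1, 253.1]), array([211.3, 202.7]), 14.4)
kgrip scene 153 [426.5 212.4 157.8]
[ 0.    -0.    -0.    -0.001 -0.001 -0.001]
```

View pics/c7.png

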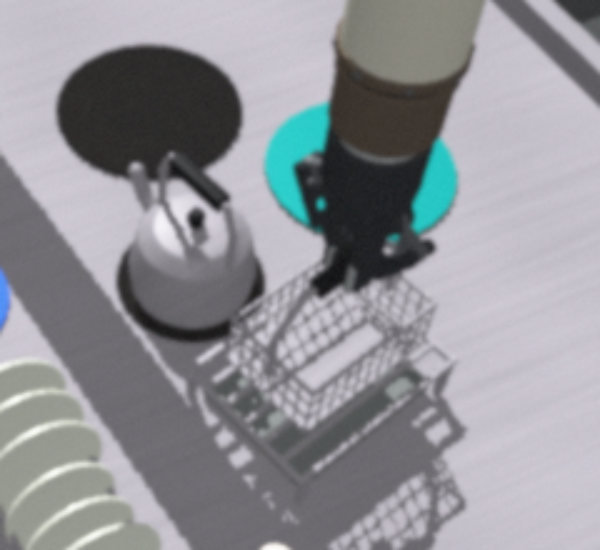

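The basket hangs level, centred at (340,350) over the stand, with a visible gap to the bars. The rim is at about 132 mm, so the floor is about 22 mm above the bars. The kettle stands on its mat at (190,260), clear of the basket. The arm is still, so I hand in.

```bash
python3 -c "
from bench import *
print(job_done())"
```

```text
the job is handed in; nothing more can be done
None
```

The job is handed in, with no verdict returned: the kettle stands upright and released, about 1 mm off the mat's centre by camera, and the basket is held still and level about 22 mm above the draining stand's bars, centred to within about 1 mm.

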